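Clamp claw under the thread gauge

TASK

Lift the forked steel clamp (the one with the open slot, not the plain uncut twin) out of its mould, and slide it flat onto the aluminium seat, slot first round the stud and under the raised ring gauge, until the stud stands fully home in the slot. Then screw the ring gauge clockwise down the stud, regripping it as often as it needs, until it bears firmly on the clamp and resistance rises, and let go. Leave everything else on the bench where it is.

Things in the scene. Friction and masses are not known exactly. Their poses are not given: they have to be found in the camera images.
- clamp_rib (a point): Grip point of the loose forked clamp (plain steel, 0.25 to 0.4 kg): centre of its upright rib, 12 mm thick (y), 36 mm long (x), standing 34 mm proud of the foot. 25 mm above the clamp's underside, 18 mm below the rib's top. x points from the rib to the fork's open end, z up.
- clamp_throat (a point): Where the stud's axis belongs in the clamp: 76 mm ahead (+x) of clamp_rib, on the centre line, 25 mm lower, level with the clamp's underside. Slot 30 mm wide (y), open at the +x end, its square inner end 13 mm behind (-x) this point; two 14 mm wide tines with round tips reach 27 mm ahead of it. Axes as clamp_rib.
- clamp: The forked clamp as a whole; origin and axes as clamp_throat. The foot is a flat plate 8 mm thick, from x = -95 to +27 mm; 40 mm wide for x below -45 mm, 58 mm wide from there on. The rib covers x = -94 to -58 mm.
- mould_fork: Fixed open half-mould that holds the forked clamp at the start: dark steel, 158 (x) x 94 x 24 mm high, origin under its centre. Cavity 10 mm deep (floor 14 mm above the bench), 2 to 3 mm of play round the clamp, with a core in the slot: lift the clamp straight up by over 10 mm first. Fork opens to +x; the rib stands 32 mm above the mould's face.
- stud_foot (a point): On the axis of the upright steel stud (24 mm diameter, 58 mm tall), level with the seat's flat top, 30 mm above the bench. x is the direction in which the clamp slides in. When home, the clamp lies flat on the seat with clamp_throat at this point and x the same way, the rib 58 to 94 mm behind the stud axis.
- seat: Fixed aluminium casting with the stud; origin on the bench under the stud, axes as stud_foot. Flat top 30 mm high, from x = -108 to +42 mm, 92 mm wide. Two low cheeks, 30 mm long, 6 mm high, inner faces 66 mm apart, centred at x = -30 mm, flank the place of the clamp's 58 mm wide foot.
- gauge_center (a point): Centre of the ring gauge: knurled dark steel ring, 48 mm diameter, 28 mm tall, threaded on the stud, raised off the seat at the start; a white line on top turns with it. With the clamp home there are 34 mm for a finger between ring and rib: open the fingers only part way there, tips above the clamp's 8 mm foot.
- gauge (a joint): Angle of the ring gauge, rad; grows clockwise seen from above. The ring sinks 8 mm a turn: its underside is 20 mm - 1.273 mm x value above the seat; 2.0 to 5.0 at the start; it touches the seated clamp at about 9.4. Turns with light friction (0.06 N m), stays where left. Once it bears, torque rises steeply; a further 0.3 to 0.8 rad makes it firm.
- thread: The moving thread of the ring gauge: it rises and sinks with the ring and carries it, without turning; its origin is the centre of the ring's underside.
- blank_rib (a point): Rib centre of the plain twin casting, loose in a second mould of the same size; same rib, but its foot has no slot. Leave it where it is.
- mould_plain: The second, fixed half-mould, with the plain twin; 158 x 94 x 24 mm, origin under its centre. The two moulds may have changed places.
- spray_mid (a point): Mid-height of a standing spray can, 52 mm diameter, 125 mm tall. Leave alone.
- wrench: Flat steel wrench lying on the bench, 190 mm long along x. Leave alone.
- pin_center (a point): Mid-height of a plain steel piston pin standing on end, 22 mm diameter, 60 mm tall. Leave alone.
- race: Steel bearing ring lying flat on the bench, 60 mm diameter, 16 mm tall, origin under its centre. Leave alone.
- jar: Small white jar, 60 mm diameter, 75 mm tall, origin under its centre. Leave alone.
- screwdriver: Screwdriver lying on the bench, 200 mm long along x, red handle. Leave alone.
- piston: Aluminium piston standing on the bench, 76 mm diameter, 60 mm tall, origin under its centre. Leave alone.
Things that resemble listed ones, but are neither listed nor needed, are in the scene too. What is shaped like the seat but green or turquoise is not meant.

How it is judged:
On the way, in this order (a step that is already met when the one before it is completed fails the run):
1. the forked clamp is lifted clear out of its mould (z of clamp_throat in the frame of mould_fork above 0.03 m), for 0.1 s.
2. the clamp lies flat on the seat, fully home round the stud, with the ring not yet bearing on it (horizontal distance between clamp_throat and stud_foot below 0.006 m and z of clamp_throat in the frame of stud_foot below 0.003 m and angle between clamp_throat's own z axis and vertical below 0.06 rad and angle between the x axis of clamp_throat and the x axis of stud_foot, either way round below 0.17 rad and contact force between thread and clamp below 1 N), for 0.2 s.
3. the ring gauge is screwed down until it bears on the clamp (horizontal distance between clamp_throat and stud_foot below 0.006 m and z of clamp_throat in the frame of stud_foot below 0.003 m and angle between clamp_throat's own z axis and vertical below 0.06 rad and angle between the x axis of clamp_throat and the x axis of stud_foot, either way round below 0.17 rad and contact force between thread and clamp above 5 N), for 0.2 s.
At the end, for the whole second after the job is handed in: The forked clamp lies flat on the seat (underside within 3 mm of it, tilt under 3 degrees), its throat within 6 mm of the stud's axis and pointing along the seat within 10 degrees; the ring gauge presses on it with more than 5 N after the robot has let go, and the clamp is at rest (all of step 3 and linear speed of clamp below 0.02 m/s); the robot touches nothing.
It fails at once if any other loose thing on the bench (plain twin, can, wrench, bearing ring, piston pin, jar, screwdriver, piston) is moved by more than 30 mm (distance of any of spray_mid, wrench, race, pin_center, jar, screwdriver, piston, blank_rib from where it was at the start of the episode above 0.03 m).
It also fails if it takes over 72 s, if anything falls off the work surface, if the arm or the gripper's body presses on something with over 40 N, if the wrist force passes 120 N, or if a joint passes its speed limit or range.

ROBOT

A 6-joint arm with a two-finger parallel gripper is mounted at the origin on the work surface. World frame = base frame: x ahead of the robot, y to its left, z up, the work surface at z = 0. Lengths are in m, angles in rad, forces in N, time in s.
With the tool pointing down it reaches from about 0.35 to 0.95 m from the base axis. Payload 17.4 kg.
Tool frame: the origin (TCP) lies at the very end of the fingers, on their centre line; the grasp point (between the pads) lies 19 mm behind it; z points along the fingers, y is the direction in which the jaws open and shut (so a half turn about z gives the same grasp; the last joint's range is limited). The gripper opens to 93 mm and grips with 3 to 60 N. Pads are 15 mm wide; open, the fingers measure 128 mm over their backs; the gripper's body (75 mm by 188 mm) begins 65 mm behind the grasp point.
Start: joints at [-1.155, 0.116, 1.442, -0, 1.584, -0.038], TCP at [0.296, -0.607, 0.219] pointing down, gripper open.
Joint ranges: [-2.83, 2.83], [-0.83, 2.19], [0.07, 2.5], [-1.14, 4.28], [0.01, 3], [-2.97, 2.97]. Speed limits (rad/s): [1.89, 1.89, 2.22, 3.14, 3.14, 3.14].

INTERFACE

Orientations are given as a rotation vector (axis times angle).
In Python, from station import manip gives the robot as it stands.
- The arm moves only by the shell command python3 -m jog 'ROWS'. ROWS is JSON, a list that holds one entry, the list of rows, each a list of 7 numbers: the shift along the tool's x, y, z in mm, then the turn, a rotation vector about the tool's x, y, z in degrees, then the gripper command: -1 is fully open, 1 is shut, values between are in proportion. In form: [[[x, y, z, ax, ay, az, claw], ...]]. A call has 1 to 12 rows; each row is the pose to reach, as a shift and turn from the pose commanded when the call began, along the tool's axes at that moment; what a row does not reach only later rows make up. A row lasts 1/12 s, in which the tool goes at most 41.7 mm and 7.16 degrees, less where a joint would pass 70% of its speed; a pose out of reach is approached as far as the arm can. A call with a gripper value outside its range is refused whole. The fingers move at their own pace and stop on an object; the grip force is fixed at half the most. Time passes only in rows, so rows that repeat a pose let the fingers close. It gives the time, the measured TCP pose, the force and the opening at its end, in the units of the state.
- manip.get_state(): the state, without advancing time (a new reading comes with each control period).
- manip.capture(name): name is "side" or "top" or "wrist"; returns a dict with "img" (420x560x3 uint8, red, green, blue), "K" (3x3 intrinsics, pixels), "world_from_camera" (4x4, takes a point from camera to world coordinates); the wrist camera has in their place "hand_eye" (4x4, takes a point from camera to tool coordinates, whose origin is the TCP and whose axes are the flange's). Camera axes: x right, y down, z forward; pixel columns grow to the right and rows downward; lengths in m; the calibration is good to about 2 mm. A picture is of the moment at which its call begins: read the wrist's pose just before it. There is no depth.
- manip.close_job(): hands the job in, once; it reports no verdict.
Trained networks look in the newest picture that a camera, given by its name, has taken for a name from the list of things; names that differ only in an ending like _2 or _b are one class to them, and where a whole thing is asked for, a point or a joint stands for the part that bears it (a point fixed in the world has none). Each returns a list of dicts, best first, with "conf" (0 to 1); they miss things now and then, are a little off and sometimes report something else, mostly with a low value. They report only what shows in the picture. A call takes as long as a camera call. They do not tell look-alikes from the thing itself.
- manip.trace(camera, target): "mask" (420x560 bool, what is visible of it) and "pixel" ([column, row] in pixels, amid what is visible of it).
- manip.pinpoint(camera, target): "pixel" ([column, row] in pixels: a listed point, or the origin of a listed thing).
The state is a dict: "time": time; "joint_pos": joint angles; "qd": joint speeds; "joint_efforts": joint torques, N m; "position": TCP position; "eef_rot": TCP orientation; "wrist_force": force on the tool from outside, world axes, zero at the start; "torque": the same for the moment, N m; "opening": opening from 0.0 (shut) to 1.0 (fully open).
Only numpy, scipy, OpenCV 4.12 (cv2) and the standard library are available. Lean on these libraries where they do the work, as an engineer would, in place of code of your own. Each camera call takes 0.05 s, during which the arm holds its last target. There are 200 camera calls.

## Working session

There is one attempt and no reset: what is moved stays moved. The work goes in short steps, Python scripts to look and compute and a shell command to move; the robot and the scene stay as the last step left them, time stands still between calls to the robot, and variables do not carry over. Pictures are saved under pics/ and viewed, about 8 in all and at most 12, crops included, and the job is handed in when it is done.

```bash
mkdir -p pics
cat > h.py <<'E'
import numpy as np,cv2
from scipy.spatial.transform import Rotation as R
from station import manip
def cam(n):
    s=manip.get_state(); c=manip.capture(n); K=np.array(c["K"])
    if "world_from_camera" in c: T=np.array(c["world_from_camera"])
    else:
        W=np.eye(4);W[:3,:3]=R.from_rotvec(s["eef_rot"]).as_matrix();W[:3,3]=s["position"]
        T=W@np.array(c["hand_eye"])
    return c["img"],K,T
def ray(K,T,px,z):
    d=T[:3,:3]@np.linalg.solve(K,[px[0],px[1],1.]); o=T[:3,3]
    return o+d*(z-o[2])/d[2]
def proj(K,T,P):
    p=T[:3,:3].T@(np.array(P)-T[:3,3]); p=K@p; return p[:2]/p[2]
def save(img,f): cv2.imwrite("pics/"+f,cv2.cvtColor(img,cv2.COLOR_RGB2BGR))
def tri(obs):
    A=np.zeros((3,3));b=np.zeros(3)
    for K,T,px in obs:
        d=T[:3,:3]@np.linalg.solve(K,[px[0],px[1],1.]);d/=np.linalg.norm(d);M=np.eye(3)-np.outer(d,d);A+=M;b+=M@T[:3,3]
    return np.linalg.solve(A,b)
E
python3 - <<'E'
from h import *
s=manip.get_state();print({k:np.round(v,3).tolist() for k,v in s.items()})
Z=dict(clamp_rib=.039,clamp_throat=.014,mould_fork=0,mould_plain=0,blank_rib=.039,stud_foot=.03,gauge_center=.06,seat=0,spray_mid=.0625,pin_center=.03,jar=0,piston=0,race=0,wrench=0,screwdriver=0.0)
ims=[]
for n in ("side","top"):
    i,K,T=cam(n);ims.append(i);save(i,n+"0.png");print(n,K[0,0],T.round(3).tolist())
    for t,z in Z.items():
        print(t,[(np.round(r["pixel"]).tolist(),round(r["conf"],2),ray(K,T,r["pixel"],z)[:2].round(3).tolist()) for r in manip.pinpoint(n,t)[:3]])
E
```

```text
{'time': 0.0, 'joint_pos': [-1.155, 0.116, 1.442, -0.0, 1.584, -0.038], 'qd': [0.002, -0.0, -0.0, -0.002, -0.001, -0.001], 'joint_efforts': [-0.0, -72.125, -62.262, 0.078, 0.024, -0.0], 'position': [0.296, -0.606, 0.218], 'eef_rot': [-3.06, -0.706, 0.0], 'wrist_force': [1.239, -0.25, 1.273], 'torque': [0.002, -0.032, 0.039], 'opening': 1.002}
side 397.9337343266428 [[-0.808, -0.439, 0.392, 0.174], [-0.589, 0.593, -0.549, 0.544], [0.008, -0.675, -0.738, 0.7], [0.0, 0.0, 0.0, 1.0]]
clamp_rib [([223.0, 254.0], 0.7, [0.548, 0.222]), ([376.0, 134.0], 0.59, [0.481, -0.325]), ([219.0, 241.0], 0.26, [0.577, 0.203])]
clamp_throat [([371.0, 160.0], 0.76, [0.451, -0.248])]
mould_fork [([377.0, 157.0], 0.87, [0.45, -0.285])]
mould_plain [([308.0, 150.0], 0.72, [0.617, -0.199])]
blank_rib [([315.0, 135.0], 0.9, [0.614, -0.224])]
stud_foot [([217.0, 254.0], 0.93, [0.563, 0.226]), ([334.0, 418.0], 0.72, [0.209, 0.35])]
gauge_center [([219.0, 240.0], 0.91, [0.566, 0.213]), ([331.0, 245.0], 0.76, [0.376, 0.088]), ([333.0, 408.0], 0.59, [0.214, 0.348])]
seat [([222.0, 264.0], 0.74, [0.555, 0.226]), ([
[... 1224 characters left out ...]
30.0, 191.0], 0.96, [0.552, 0.227]), ([165.0, 310.0], 0.67, [0.222, 0.352]), ([272.0, 261.0], 0.61, [0.375, 0.092])]
spray_mid [([343.0, 126.0], 0.81, [0.747, -0.059]), ([400.0, 182.0], 0.6, [0.609, -0.219]), ([234.0, 189.0], 0.24, [0.544, 0.21])]
pin_center [([398.0, 181.0], 0.68, [0.619, -0.221]), ([351.0, 216.0], 0.47, [0.513, -0.104]), ([233.0, 186.0], 0.15, [0.558, 0.217])]
jar [([177.0, 145.0], 0.68, [0.667, 0.39]), ([436.0, 239.0], 0.28, [0.479, -0.337]), ([417.0, 242.0], 0.23, [0.466, -0.289])]
piston [([262.0, 116.0], 0.84, [0.778, 0.165])]
race [([197.0, 256.0], 0.7, [0.366, 0.29])]
wrench [([346.0, 278.0], 0.73, [0.35, -0.107])]
screwdriver [([135.0, 202.0], 0.83, [0.495, 0.479])]
```

View pics/top0.png

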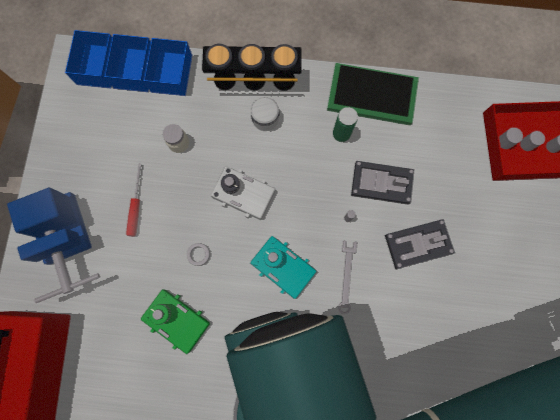

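View pics/side0.png

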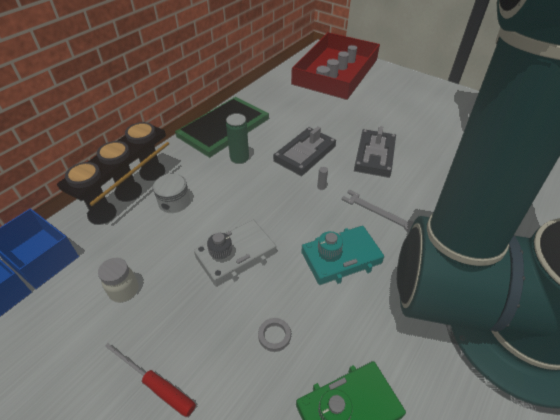

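Both views agree: the bare aluminium seat is at about (240,190) in the top view, with moulds at (383,182) and (420,244). I'll zoom in to tell the moulds apart and get directions.

Run:
```python
from h import *
a=cv2.imread("pics/top0.png");b=cv2.imread("pics/side0.png")
f=lambda i,x,y,w,h:cv2.resize(i[y:y+h,x:x+w],(400,300),interpolation=cv2.INTER_CUBIC)
cv2.imwrite("pics/crops.png",np.vstack([np.hstack([f(a,340,150,130,98+24),f(b,265,110,140,80)]),np.hstack([f(a,195,150,100,75),f(b,180,205,110,83)])]))
i,K,T=cam("top")
for t in("mould_fork","mould_plain","seat","clamp"):
    for r in manip.trace("top",t)[:2]:
        m=r["mask"].astype(np.uint8);z=.024 if "mould" in t else .03
        p=np.argwhere(m)[:,::-1]
        q=np.array([ray(K,T,x,z)[:2] for x in p],np.float32)*1000
        print(t,round(r["conf"],2),np.round(r["pixel"]),m.sum(),cv2.minAreaRect(q))
```

```text
mould_fork 0.67 [414. 247.] 1622 ((459.6131896972656, -286.681884765625), (98.08831024169922, 166.8276824951172), 21.112380981445312)
mould_plain 0.93 [386. 196.] 1258 ((614.9193115234375, -180.62646484375), (162.4960479736328, 100.64055633544922), 86.60272216796875)
mould_plain 0.18 [344. 124.] 582 ((768.3790283203125, -67.89643096923828), (52.38821029663086, 102.9760971069336), 71.00875091552734)
seat 0.96 [174. 319.] 2432 ((200.12030029296875, 314.8843078613281), (153.0652618408203, 112.85274505615234), 61.154441833496094)
seat 0.72 [241. 195.] 2038 ((543.3343505859375, 186.9228515625), (153.49282836914062, 107.73089599609375), 71.6849365234375)
clamp 0.74 [421. 240.] 762 ((459.97265625, -291.8241271972656), (58.619140625, 132.43939208984375), 20.040369033813477)
```

View pics/crops.png

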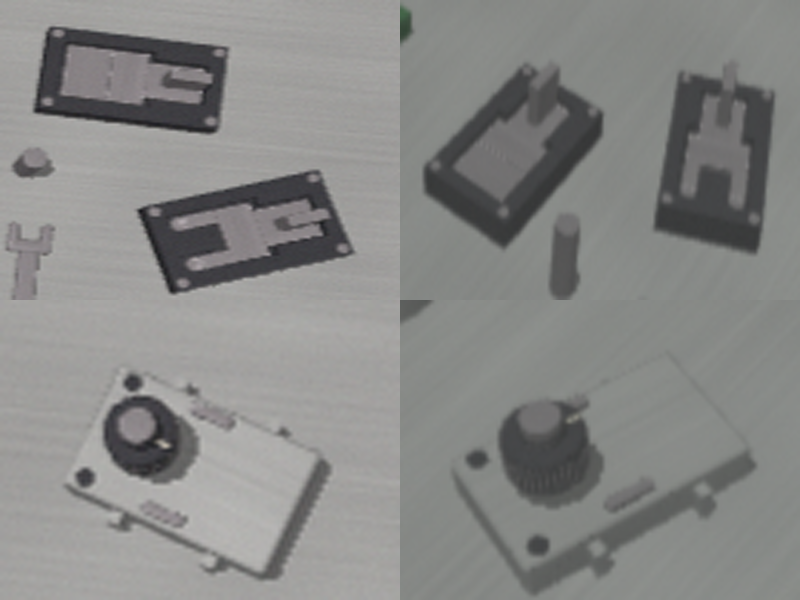

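Forked mould is the lower one, centred about (0.459,-0.287), fork pointing at +y with a slight -x (about 111°). The aluminium seat's stud is at about (0.555,0.220), sliding direction about 72°. Moving above the clamp rib.

```bash
python3 -m jog '[[[70,-44,5,0,0,-21,-1],[140,-88,10,0,0,-42,-1],[210,-130,15,0,0,-64,-1],[282,-175,18,0,0,-85,-1],[282,-175,18,0,0,-85,-1],[282,-175,18,0,0,-85,-1],[282,-175,18,0,0,-85,-1],[282,-175,18,0,0,-85,-1],[282,-175,18,0,0,-85,-1],[282,-175,18,0,0,-85,-1],[282,-175,18,0,0,-85,-1],[282,-175,18,0,0,-85,-1]]]'
python3 -m jog '[[[0,0,0,0,0,0,-1],[0,0,0,0,0,0,-1],[0,0,0,0,0,0,-1]]]' | tail -3
cat >> h.py <<'E'
def toolmove(target,yawdeg):
    "print shift (mm) and az (deg) from the current pose to a world TCP target and yaw of tool x"
    s=manip.get_state();M=R.from_rotvec(s["eef_rot"]).as_matrix()
    y=np.degrees(np.arctan2(M[1,0],M[0,0]));p=np.array(s["position"])
    print("pos",p.round(4),"yaw",y.round(1),"j6",round(np.degrees(s["joint_pos"][5])),"tilt",(M[:,2]).round(3),"open",round(s["opening"],3),"F",np.round(s["wrist_force"],1),"t",s["time"])
    print("shift",((M.T@(np.array(target)-p))*1000).round(1),"az",round(y-yawdeg,1))
E
python3 - <<'E'
from h import *
toolmove([.473,-.325,.2],111)
i,K,T=cam("wrist");save(i,"w1.png");print(T.round(3).tolist())
for t,z in dict(clamp_rib=.039,clamp_throat=.014,mould_fork=0).items():
    print(t,[(np.round(r["pixel"]).tolist(),round(r["conf"],2),ray(K,T,r["pixel"],z)[:2].round(4).tolist()) for r in manip.pinpoint("wrist",t)[:2]])
for t,z in(("mould_fork",.024),("clamp",.022)):
    for r in manip.trace("wrist",t)[:1]:
        q=np.array([ray(K,T,x,z)[:2] for x in np.argwhere(r["mask"])[:,::-1]],np.float32)*1000
        print(t,round(r["conf"],2),cv2.minAreaRect(q))
E
```

```text
time: 2.85
position: [0.4729, -0.3254, 0.2007]
eef_rot: [1.77, 2.595, -0.0]
wrist_force: [0.6, -0.4, 0.2]
opening: 0.999
eef_rot: [1.785, 2.586, 0.0]
wrist_force: [-0.8, -0.4, -0.0]
opening: 1.001
pos [ 0.4726 -0.3258  0.2007] yaw 110.8 j6 -58 tilt [ 0.  0. -1.] open 1.001 F [-0.8 -0.4 -0. ] t 3.1
shift [0.6 0.7 0.7] az -0.2
[[0.935, 0.343, 0.093, 0.447], [0.356, -0.901, -0.248, -0.257], [-0.001, 0.265, -0.964, 0.367], [0.0, 0.0, 0.0, 1.0]]
clamp_rib [([279.0, 200.0], 0.71, [0.4755, -0.3304])]
clamp_throat []
mould_fork []
mould_fork 0.62 ((460.7308654785156, -290.17681884765625), (94.0328369140625, 156.72938537597656), 21.09036636352539)
clamp 0.79 ((461.1861877441406, -293.7271423339844), (57.94000244140625, 128.8551788330078), 20.771577835083008)
```

View pics/w1.png

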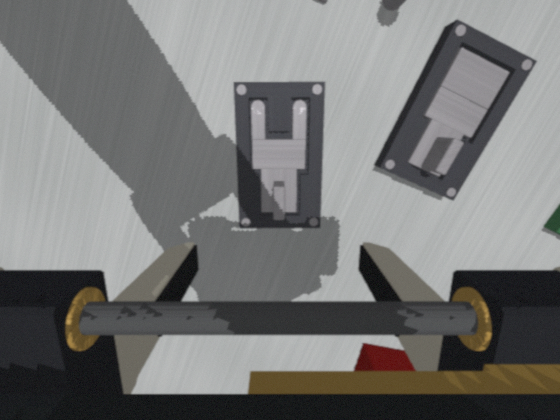

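The wrist view shows the fork (tines at (258,105) and (300,105)), with the rib end at (279,200). The mould fit gives rib (0.4757,-0.330), direction 111.1°, which agrees with the pinpoint. Shift is about -5 mm in tool x, +1 in tool y. Descend and grip.

```bash
python3 - <<'E'
from h import *
toolmove([.4757,-.330,.028],111.1)
E
python3 -m jog '[[[-5,1,40,0,0,0,-1],[-5,1,80,0,0,0,-0.5],[-5,1,120,0,0,0,-0.5],[-5,1,150,0,0,0,-0.5],[-5,1,165,0,0,0,-0.5],[-5,1,172,0,0,0,-0.5],[-5,1,172,0,0,0,0],[-5,1,172,0,0,0,1],[-5,1,172,0,0,0,1],[-5,1,172,0,0,0,1],[-5,1,172,0,0,0,1],[-5,1,172,0,0,0,1]]]'
python3 -m jog '[[[0,0,0,0,0,0,1],[0,0,0,0,0,0,1],[0,0,0,0,0,0,1],[0,0,0,0,0,0,1]]]'
```

```text
pos [ 0.4726 -0.3258  0.2007] yaw 110.9 j6 -58 tilt [ 0. -0. -1.] open 1.0 F [-0.8 -0.4 -0.7] t 3.4
shift [ -5.    1.4 172.7] az -0.2
time: 4.4
position: [0.4757, -0.3303, 0.0295]
eef_rot: [1.779, 2.588, -0.0]
wrist_force: [-0.5, -0.0, -0.4]
opening: 0.371
time: 4.73
position: [0.4753, -0.3301, 0.0287]
eef_rot: [-1.779, -2.589, 0.0]
wrist_force: [-0.5, -0.1, 0.7]
opening: 0.127
```

Opening 11.8 mm, so the rib is gripped. Lift straight up.

```bash
python3 -m jog '[[[0,0,-4,0,0,0,1],[0,0,-8,0,0,0,1],[0,0,-14,0,0,0,1],[0,0,-22,0,0,0,1],[0,0,-40,0,0,0,1],[0,0,-60,0,0,0,1],[0,0,-80,0,0,0,1],[0,0,-100,0,0,0,1],[0,0,-100,0,0,0,1],[0,0,-100,0,0,0,1]]]'
python3 - <<'E'
from h import *
toolmove([.532,.09,.13],72)
i,K,T=cam("wrist");save(i,"w2.png")
z=manip.get_state()["position"][2]-.0285+.022
for r in manip.trace("wrist","clamp")[:1]:
    q=np.array([ray(K,T,x,z)[:2] for x in np.argwhere(r["mask"])[:,::-1]],np.float32)*1000
    print(round(r["conf"],2),cv2.minAreaRect(q))
for t,zz in(("clamp_throat",z-.008),("clamp_rib",z+.017)):print(t,[(r["conf"],ray(K,T,r["pixel"],zz)) for r in manip.pinpoint("wrist",t)[:2]])
E
```

```text
time: 5.57
position: [0.4757, -0.3304, 0.1296]
eef_rot: [1.778, 2.587, -0.0]
wrist_force: [0.1, -0.2, -4.1]
opening: 0.127
pos [ 0.4757 -0.3304  0.1296] yaw 111.0 j6 -58 tilt [ 0.002 -0.001 -1.   ] open 0.127 F [ 0.1 -0.2 -4.1] t 5.5667
shift [372.3 203.2  -0.9] az 39.0
0.59 ((463.3443298339844, -297.3535461425781), (58.29737854003906, 136.2744140625), 21.055177688598633)
clamp_throat []
clamp_rib [(0.96, array([ 0.47675024, -0.32975414,  0.13861289]))]
```

View pics/w2.png

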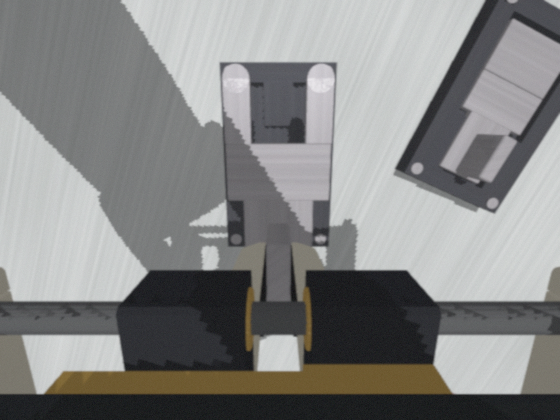

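The clamp is held squarely: tine tips at row ~65, slot end at (279,143), slot edges at columns 250 and 308. Work out the throat in the tool frame and the next move.

Run:
```python
from h import *
s=manip.get_state();M=R.from_rotvec(s["eef_rot"]).as_matrix();p=np.array(s["position"])
_,K,T=cam("wrist")
for px in((279,143),(235,64),(321,64),(250,110),(308,110),(224,180),(330,180)):
    print(px,(M.T@(ray(K,T,px,p[2]-.0065)-p)*1000).round(1))
```

```text
(279, 143) [63.8  0.6  6.6]
(235, 64) [103.2 -21.9   6.7]
(321, 64) [103.2  21.9   6.7]
(250, 110) [ 80.9 -14.7   6.7]
(308, 110) [80.9 15.9  6.6]
(224, 180) [ 43.5 -30.1   6.6]
(330, 180) [43.6 29.2  6.5]
```

```bash
python3 -m jog '[[[11,5,-5,0,0,1,1],[33,16,-10,0,0,3,1],[66,32,-20,0,0,7,1],[103,50,-20,0,0,11,1],[140,67,-20,0,0,15,1],[177,85,-20,0,0,19,1],[214,103,-20,0,0,23,1],[251,120,-20,0,0,27,1],[288,138,-20,0,0,31,1],[321,154,-20,0,0,34,1],[350,168,-20,0,0,37,1],[369,177,-20,0,0,39,1]]]'
python3 -m jog '[[[0,0,0,0,0,0,1],[0,0,0,0,0,0,1],[0,0,0,0,0,0,1]]]'
python3 - <<'E'
from h import *
s=manip.get_state();M=R.from_rotvec(s["eef_rot"]).as_matrix();p=np.array(s["position"])
toolmove([.5086,.0777,.15],72)
i,K,T=cam("wrist");save(i,"w3.png")
tl=lambda q:(M.T@(q-p)*1000).round(1)
for t,z in dict(stud_foot=.03,gauge_center=.06,seat=0,clamp_throat=p[2]-.0145).items():
    for r in manip.pinpoint("wrist",t)[:2]: q=ray(K,T,r["pixel"],z);print(t,np.round(r["pixel"]),round(r["conf"],2),q.round(4),"tool",tl(q))
for t,z in(("seat",.03),):
    for r in manip.trace("wrist",t)[:1]:
        q=np.array([ray(K,T,x,z)[:2] for x in np.argwhere(r["mask"])[:,::-1]],np.float32)*1000
        print(t,round(r["conf"],2),cv2.minAreaRect(q))
E
```

```text
time: 6.82
position: [0.5079, 0.0807, 0.148]
eef_rot: [-2.542, -1.845, 0.001]
wrist_force: [-0.1, -0.0, -3.7]
opening: 0.128
time: 7.07
position: [0.5081, 0.0774, 0.1481]
eef_rot: [-2.541, -1.847, 0.002]
wrist_force: [-0.9, -0.3, -4.1]
opening: 0.131
pos [0.5081 0.0774 0.1481] yaw 72.0 j6 24 tilt [-0.001 -0.    -1.   ] open 0.131 F [-0.9 -0.3 -4.1] t 7.0667
shift [ 0.4  0.4 -1.9] az 0.0
stud_foot [149. 237.] 0.97 [0.379  0.0862 0.03  ] tool [ -31.4 -125.4  118.2]
gauge_center [279.  15.] 0.67 [0.555  0.2199 0.06  ] tool [150.    0.8  88. ]
seat [275.  37.] 0.82 [0.5517 0.2207 0.    ] tool [149.8  -2.5 148. ]
seat [159. 225.] 0.63 [ 0.379  0.089 -0.   ] tool [ -28.8 -126.3  148.2]
clamp_throat [64. 31.] 0.75 [0.4394 0.226  0.1336] tool [ 120.2 -111.2   14.5]
seat 0.9 ((373.6412353515625, 71.73670196533203), (135.02085876464844, 110.76944732666016), 58.24742126464844)
```

View pics/w3.png

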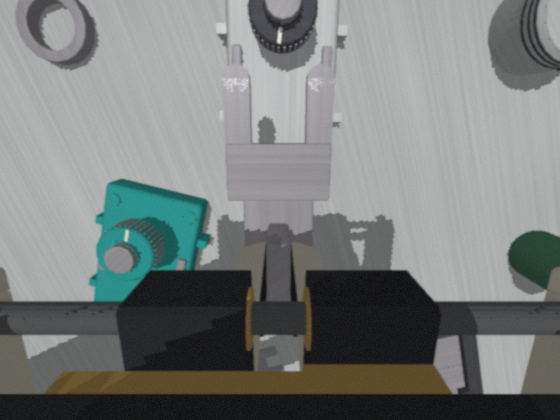

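The clamp is well lined up; the ring is at about (283,15) and the seat edges run near columns 229 and 340. Fit those edges for lateral offset and yaw.

Run:
```python
from h import *
s=manip.get_state();M=R.from_rotvec(s["eef_rot"]).as_matrix();p=np.array(s["position"])
i,K,T=cam("wrist");g=cv2.GaussianBlur(cv2.cvtColor(i,cv2.COLOR_RGB2GRAY),(3,3),0).astype(float)
for lo,hi in((215,236),(328,352)):
    P=[]
    for r in list(range(4,22))+list(range(36,60)):
        d=np.abs(np.diff(g[r,lo:hi]));c=lo+.5+d.argmax()
        P.append((M.T@(ray(K,T,(c,r),.03)-p)*1000)[:2])
    P=np.array(P);l=cv2.fitLine(P.astype(np.float32),cv2.DIST_HUBER,0,.5,.01).ravel()
    sl=l[1]/l[0];print("y at x=76,150:",(l[3]+sl*(np.array([76,150])-l[2])).round(1),"deg",np.degrees(np.arctan(sl)).round(2), "res",np.median(abs(P[:,1]-l[3]-sl*(P[:,0]-l[2]))).round(2))
# stud top circle
c=cv2.HoughCircles(cv2.cvtColor(i,cv2.COLOR_RGB2GRAY)[0:80,230:340],cv2.HOUGH_GRADIENT,1,50,param1=80,param2=15,minRadius=10,maxRadius=45)
print(c)
cv2.imwrite("pics/z3.png",cv2.resize(i[0:130,200:370,::-1],(680,520),interpolation=cv2.INTER_CUBIC))
```

```text
y at x=76,150: [-48.7 -41.9] deg 5.22 res 0.21
y at x=76,150: [53.6 46.6] deg -5.34 res 0.66
[[[56.5 39.5 29.7]]]
```

View pics/z3.png

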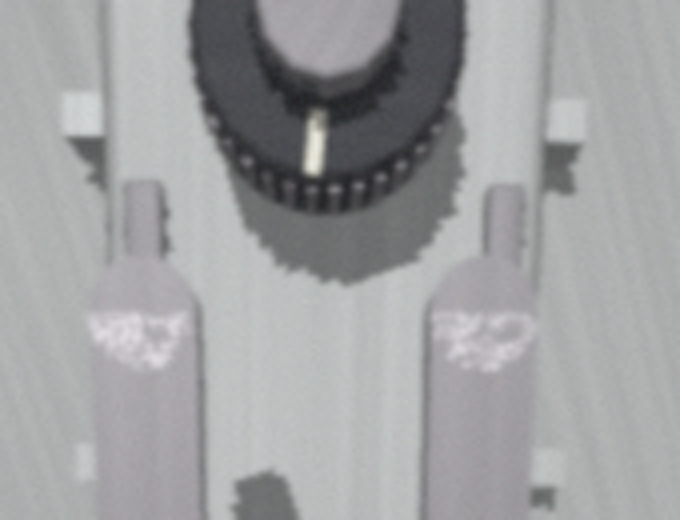

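Run:
```python
from h import *
s=manip.get_state();M=R.from_rotvec(s["eef_rot"]).as_matrix();p=np.array(s["position"])
_,K,T=cam("wrist");t=lambda px,z:(M.T@(ray(K,T,px,z)-p)*1000)[:2].round(1)
print("cheeks",t((240.7,55),.036),t((321.7,55),.036),"outerlug",t((216,30),.02),t((346,30),.02))
for z in(.065,.072):print("ring",t((247.5,10),z),t((316.7,10),z),"front",t((282,53),z-.028))
print("stud",t((263.3,2),.088),t((300.7,2),.088),"front top",t((281,19),.088))
print("edge",t((226.3,5),.03),t((336.8,5),.03),t((228,60),.03),t((334.5,60),.03))
```

```text
cheeks [128.3 -30.6] [128.3  35.5] outerlug [150.7 -52.6] [150.8  57.4]
ring [151.6 -21.6] [151.6  27.2] front [129.6   3.1]
ring [149.4 -21. ] [149.4  26.5] front [128.2   3.1]
stud [148.9  -9.4] [148.9  14.4] front top [139.3   1.9]
edge [166.1 -41.6] [166.1  47. ] [125.6 -42. ] [125.7  47.1]
```

Independent features (cheeks, ring, stud, seat edges) put the stud at tool (150.5, 2.5) mm, against the throat at (76.3, 0.3). That means 2 mm in y and a 74 mm push, with yaw fine. Descend to just above the seat, behind the ring.

```bash
python3 -m jog '[[[0,2,15,0,0,0,1],[0,2,40,0,0,0,1],[0,2,65,0,0,0,1],[0,2,85,0,0,0,1],[0,2,95,0,0,0,1],[0,2,100,0,0,0,1],[0,2,101,0,0,0,1],[0,2,101,0,0,0,1],[0,2,101,0,0,0,1],[0,2,101,0,0,0,1]]]'
python3 - <<'E'
from h import *
toolmove([.5551,.22,.0455],72)
i,K,T=cam("wrist");save(i,"w4.png")
i,K,T=cam("side");cv2.imwrite("pics/s4.png",cv2.resize(i[170:290,170:330,::-1],(640,480),interpolation=cv2.INTER_CUBIC))
E
```

```text
time: 8.3
position: [0.5109, 0.0773, 0.0489]
eef_rot: [2.541, 1.846, 0.002]
wrist_force: [0.5, -0.6, -4.3]
opening: 0.126
pos [0.5109 0.0773 0.0489] yaw 72.0 j6 24 tilt [ 0.002  0.    -1.   ] open 0.126 F [ 0.5 -0.6 -4.3] t 8.3
shift [149.4  -2.    3.5] az 0.0
```

View pics/w4.png

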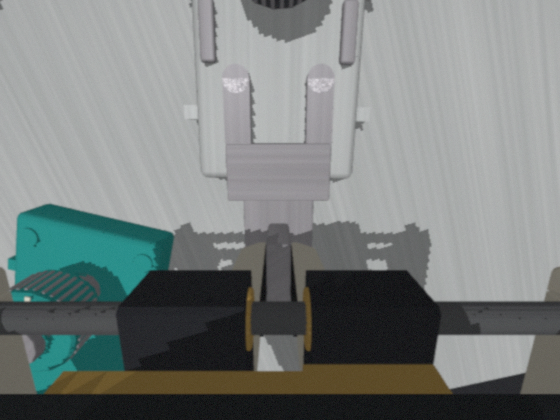

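Clamp centred between the cheeks (cheek faces at columns 213 and 344, clamp centre at 278), tine tips short of the cheeks. Lower 3 mm and slide in, stopping slightly short.

```bash
python3 -m jog '[[[0,0,1.5,0,0,0,1],[0,0,3,0,0,0,1],[4,0,3,0,0,0,1],[12,0,3,0,0,0,1],[22,0,3,0,0,0,1],[32,0,3,0,0,0,1],[42,0,3,0,0,0,1],[52,0,3,0,0,0,1],[60,0,3,0,0,0,1],[66,0,3,0,0,0,1],[68,0,3,0,0,0,1],[68,0,3,0,0,0,1]]]'
python3 - <<'E'
from h import *
s=manip.get_state();M=R.from_rotvec(s["eef_rot"]).as_matrix();p=np.array(s["position"])
toolmove([.5551,.22,.0445],72)
i,K,T=cam("wrist")
for t,z in dict(gauge_center=.06,stud_foot=.03).items():
    for r in manip.pinpoint("wrist",t)[:1]: print(t,r["conf"],r["pixel"],(M.T@(ray(K,T,r["pixel"],z)-p)*1000).round(1))
cv2.imwrite("pics/w5.png",i[:,:,::-1])
E
```

```text
time: 9.4
position: [0.5315, 0.1425, 0.0447]
eef_rot: [-2.541, -1.847, -0.001]
wrist_force: [1.7, 1.9, -1.3]
opening: 0.125
pos [0.5315 0.1425 0.0447] yaw 72.0 j6 30 tilt [ 0.  0. -1.] open 0.125 F [ 1.7  1.9 -1.3] t 9.4
shift [81.  -1.4  0.2] az 0.0
stud_foot 0.89 [92.7, 380.5] [-101.4 -131.1   14.6]
```

View pics/w5.png

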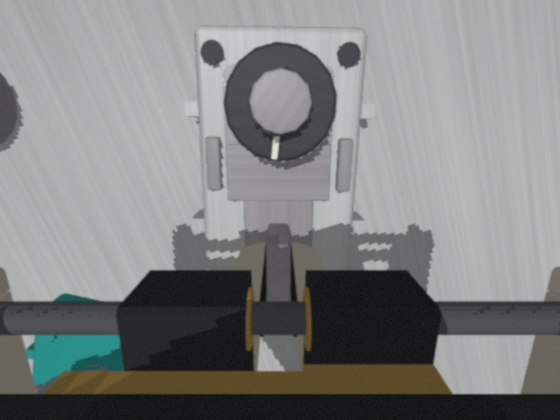

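The clamp is under the ring (ring centre (280,100)), straight between the cheeks and just touching the seat. Ease in the last few mm until it stops on the stud.

```bash
python3 -m jog '[[[2,0,0,0,0,0,1],[4,0,0,0,0,0,1],[5,0,0,0,0,0,1],[5,0,0,0,0,0,1]]]'
python3 -m jog '[[[1,0,0,0,0,0,1],[1,0,0,0,0,0,1]]]'
python3 -m jog '[[[1,0,0,0,0,0,1],[1,0,0,0,0,0,1]]]'
```

```text
time: 9.88
position: [0.5329, 0.1467, 0.0447]
eef_rot: [2.542, 1.846, -0.0]
wrist_force: [0.1, -1.4, 0.3]
opening: 0.127
time: 10.05
position: [0.5332, 0.1476, 0.0447]
eef_rot: [2.542, 1.846, 0.0]
wrist_force: [-0.6, -1.2, 1.2]
opening: 0.128
time: 10.22
position: [0.5335, 0.1485, 0.0447]
eef_rot: [2.541, 1.846, -0.0]
wrist_force: [-1.6, -4.0, 2.6]
opening: 0.123
```

```bash
for k in 1 2; do python3 -m jog '[[[1,0,0,0,0,0,1],[1,0,0,0,0,0,1]]]'; done
python3 - <<'E'
from h import *
s=manip.get_state();M=R.from_rotvec(s["eef_rot"]).as_matrix();p=np.array(s["position"])
i,K,T=cam("wrist")
for z in(.06,.088):print((M.T@(ray(K,T,(280,100),z)-p)*1000).round(1))
for n in("wrist","top","side"):
    if n!="wrist":i,K,T=cam(n)
    for t,z in dict(gauge_center=.06,stud_foot=.03,clamp_rib=.055,clamp_throat=.03).items():
        for r in manip.pinpoint(n,t)[:2]: print(n,t,round(r["conf"],2),np.round(r["pixel"]),ray(K,T,r["pixel"],z).round(4),(M.T@(ray(K,T,r["pixel"],z)-p)*1000).round(1))
E
```

```text
time: 10.38
position: [0.5335, 0.1486, 0.0447]
eef_rot: [2.541, 1.846, -0.003]
wrist_force: [-4.2, -11.8, 5.0]
opening: 0.128
time: 10.55
position: [0.5336, 0.1488, 0.0447]
eef_rot: [2.54, 1.845, -0.005]
wrist_force: [-7.7, -18.0, 7.9]
opening: 0.124
[ 84.4   1.  -15.7]
[ 82.3   0.9 -43.6]
wrist clamp_rib 0.85 [279. 262.] [0.5348 0.1504 0.055 ] [  1.9   0.7 -10.3]
top gauge_center 0.55 [231. 186.] [0.5529 0.2177 0.06  ] [ 71.5  -3.  -15.6]
top gauge_center 0.51 [162. 317.] [0.2064 0.3412 0.06  ] [  81.7 -370.7  -15.5]
top stud_foot 0.61 [231. 188.] [0.5531 0.2198 0.03  ] [73.7 -3.4 14.4]
top stud_foot 0.61 [168. 315.] [0.2114 0.3363 0.03  ] [  78.8 -364.4   14.5]
top clamp_throat 0.61 [234. 185.] [0.562 0.214 0.03 ] [70.9  6.9 14.4]
side gauge_center 0.96 [218. 245.] [0.5589 0.2229 0.06  ] [ 78.3   1.2 -15.6]
side gauge_center 0.72 [333. 409.] [0.2137 0.3497 0.06  ] [  92.1 -366.4  -15.5]
side stud_foot 0.97 [331. 417.] [0.2122 0.3522 0.03  ] [  94.1 -368.6   14.5]
side stud_foot 0.83 [332. 250.] [0.3781 0.0761 0.03  ] [-117.2 -125.3   15.2]
side clamp_rib 0.65 [249. 229.] [0.5379 0.1501 0.055 ] [  2.5   3.7 -10.3]
side clamp_throat 0.92 [219. 256.] [0.5564 0.2272 0.03  ] [81.7 -2.6 14.4]
```

A hard stop: position holds while the force rises to 19 N, and the pose puts the throat within about 2 mm of the estimated stud. Relax, let go, and rise.

```bash
python3 -m jog '[[[-2,0,0,0,0,0,1],[-2,0,-1,0,0,0,1],[-2,0,-1,0,0,0,0.3],[-2,0,-1,0,0,0,0.3],[-2,0,-1,0,0,0,0.3],[-2,0,-1,0,0,0,0.3]]]'
python3 -m jog '[[[0,0,-5,0,0,0,0.3],[0,0,-30,0,0,0,0.3],[0,0,-65,0,0,0,0.3],[0,0,-100,0,0,0,0],[0,0,-125,0,0,0,-0.3],[0,0,-135,0,0,0,-0.4],[0,0,-135,0,0,0,-0.4],[0,0,-135,0,0,0,-0.4]]]'
python3 - <<'E'
from h import *
s=manip.get_state();M=R.from_rotvec(s["eef_rot"]).as_matrix();p=np.array(s["position"])
toolmove([.557,.221,.18],72)
i,K,T=cam("wrist");save(i,"w6.png")
tl=lambda q:(M.T@(q-p)*1000).round(1)
for t,z in dict(gauge_center=.06,stud_foot=.03,clamp_rib=.055,clamp_throat=.03).items():
    for r in manip.pinpoint("wrist",t)[:2]: q=ray(K,T,r["pixel"],z);print(t,np.round(r["pixel"]),round(r["conf"],2),q.round(4),tl(q))
g=i
for t in("gauge","clamp"):
    for r in manip.trace("wrist",t)[:1]:
        m=r["mask"];ys,xs=np.nonzero(m);print(t,r["conf"],xs.min(),xs.max(),ys.min(),ys.max())
E
```

```text
time: 11.8
position: [0.5335, 0.1487, 0.0457]
eef_rot: [-2.541, -1.847, -0.0]
wrist_force: [-0.2, -0.3, 0.3]
opening: 0.335
time: 12.47
position: [0.5333, 0.1486, 0.18]
eef_rot: [-2.541, -1.847, 0.0]
wrist_force: [0.8, 1.5, -1.1]
opening: 0.657
pos [0.5333 0.1486 0.18  ] yaw 72.0 j6 31 tilt [-0.  0. -1.] open 0.657 F [ 0.8  1.5 -1.1] t 12.4667
shift [76.2  0.1  0. ] az 0.0
gauge_center [278. 124.] 0.69 [0.5563 0.219  0.06  ] [7.41e+01 1.00e-01 1.20e+02]
stud_foot [162. 292.] 0.65 [0.3742 0.0842 0.03  ] [-110.4 -131.5  150.1]
clamp_rib [278. 204.] 0.9 [0.5336 0.1479 0.055 ] [ -0.5   0.5 125. ]
gauge 0.62 251 308 92 150
clamp 0.87 247 309 91 226
```

View pics/w6.png

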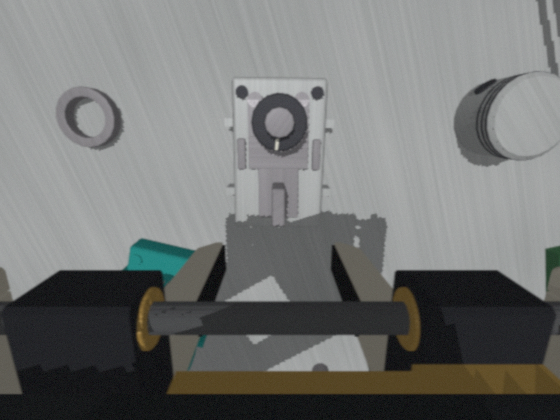

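The clamp is home, with the ring at (278,122), the white line pointing back toward the rib, and the rib clear. Move over the ring while winding the wrist back about 195°.

```bash
python3 -m jog '[[[15,0,0,0,0,-7,-0.4],[35,0,0,0,0,-14,-0.4],[55,0,0,0,0,-21,-0.4],[70,0,0,0,0,-28,-0.4],[76,0,0,0,0,-35,-0.4],[76,0,0,0,0,-42,-0.4],[76,0,0,0,0,-49,-0.4],[76,0,0,0,0,-56,-0.4],[76,0,0,0,0,-63,-0.4],[76,0,0,0,0,-70,-0.4],[76,0,0,0,0,-77,-0.4],[76,0,0,0,0,-80,-0.4]]]' >/dev/null
python3 -m jog '[[[0,0,0,0,0,-80,-0.4],[0,0,0,0,0,-80,-0.4],[0,0,0,0,0,-80,-0.4],[0,0,0,0,0,-80,-0.4],[0,0,0,0,0,-80,-0.4],[0,0,0,0,0,-80,-0.4],[0,0,0,0,0,-80,-0.4],[0,0,0,0,0,-80,-0.4],[0,0,0,0,0,-80,-0.4],[0,0,0,0,0,-80,-0.4],[0,0,0,0,0,-80,-0.4],[0,0,0,0,0,-80,-0.4]]]' >/dev/null
python3 -m jog '[[[0,0,0,0,0,-35,-0.4],[0,0,0,0,0,-35,-0.4],[0,0,0,0,0,-35,-0.4],[0,0,0,0,0,-35,-0.4],[0,0,0,0,0,-35,-0.4],[0,0,0,0,0,-35,-0.4],[0,0,0,0,0,-35,-0.4]]]'
python3 - <<'E'
from h import *
toolmove([.557,.2208,.05],-93)
E
```

```text
time: 15.4
position: [0.5569, 0.2208, 0.1804]
eef_rot: [2.156, -2.285, -0.0]
wrist_force: [0.0, 0.3, -0.4]
opening: 0.7
pos [0.5569 0.2208 0.1804] yaw -93.3 j6 -157 tilt [-0. -0. -1.] open 0.7 F [ 0.   0.3 -0.4] t 15.4
shift [ -0.   -0.2 130.4] az -0.3
```

```bash
python3 -m jog '[[[0,0,30,0,0,0,-0.4],[0,0,65,0,0,0,-0.4],[0,0,90,0,0,0,-0.4],[0,0,110,0,0,0,-0.4],[0,0,122,0,0,0,-0.4],[0,0,130,0,0,0,-0.4],[0,0,130,0,0,0,0],[0,0,130,0,0,0,1],[0,0,130,0,0,0,1],[0,0,130,0,0,0,1],[0,0,130,0,0,0,1]]]'
python3 -m jog '[[[0,0,0,0,0,0,1],[0,0,0.5,0,0,15,1],[0,0,0.5,0,0,15,1],[0,0,0.5,0,0,15,1]]]'
python3 - <<'E'
from h import *
toolmove([.557,.2208,.05],-93);print(manip.get_state()["torque"])
E
```

```text
time: 16.32
position: [0.5575, 0.2211, 0.052]
eef_rot: [-2.161, 2.278, -0.001]
wrist_force: [-1.3, 0.2, 5.9]
opening: 0.51
time: 16.65
position: [0.5577, 0.221, 0.0516]
eef_rot: [-1.834, 2.548, -0.001]
wrist_force: [0.2, -0.2, 6.5]
opening: 0.511
pos [0.5577 0.221  0.0516] yaw -108.5 j6 -142 tilt [ 0.002  0.001 -1.   ] open 0.511 F [ 0.2 -0.2  6.5] t 16.65
shift [0.5 0.6 1.6] az -15.5
[ 0.05361333 -0.03204871 -0.03558107]
```

Ring gripped (47.5 mm opening), torque small. Turn clockwise, following the thread down at 2.2 mm per 100°.

```bash
cat > st.py <<'E'
from h import *
toolmove([.5572,.221,.05],0);print("torque",np.round(manip.get_state()["torque"],2))
E
python3 -m jog '[[[0,0,0,0,0,7,1],[0,0,0,0,0,14,1],[0,0,0,0,0,21,1],[0,0,0,0,0,28,1],[0,0,0.1,0,0,35,1],[0,0,0.2,0,0,42,1],[0,0,0.3,0,0,49,1],[0,0,0.4,0,0,56,1],[0,0,0.5,0,0,63,1],[0,0,0.7,0,0,70,1],[0,0,0.9,0,0,77,1],[0,0,1,0,0,80,1]]]' | grep force; python3 st.py
python3 -m jog '[[[0,0,0.1,0,0,7,1],[0,0,0.3,0,0,14,1],[0,0,0.4,0,0,21,1],[0,0,0.6,0,0,28,1],[0,0,0.8,0,0,35,1],[0,0,0.9,0,0,42,1],[0,0,1.1,0,0,49,1],[0,0,1.2,0,0,56,1],[0,0,1.4,0,0,63,1],[0,0,1.6,0,0,70,1],[0,0,1.7,0,0,77,1],[0,0,1.8,0,0,80,1]]]' | grep force; python3 st.py
```

```text
wrist_force: [6.7, -6.0, -0.1]
pos [0.5581 0.2202 0.05  ] yaw 171.6 j6 -62 tilt [ 0.003 -0.001 -1.   ] open 0.513 F [ 6.7 -6.  -0.1] t 17.65
shift [1.  0.7 0. ] az 171.6
torque [-1.12 -1.36  0.06]
wrist_force: [-0.3, -11.0, 4.8]
pos [0.5575 0.2196 0.0482] yaw 91.5 j6 18 tilt [ 0.001 -0.002 -1.   ] open 0.512 F [ -0.3 -11.    4.8] t 18.65
shift [ 1.4 -0.2 -1.8] az 91.5
torque [-2.01  0.03  0.04]
```

```bash
python3 -m jog '[[[-0.5,0,0.1,0,0,7,1],[-1,0,0.2,0,0,14,1],[-1,0,0.4,0,0,21,1],[-1,0,0.5,0,0,28,1],[-1,0,0.7,0,0,35,1],[-1,0,0.8,0,0,42,1],[-1,0,1,0,0,49,1],[-1,0,1.2,0,0,56,1],[-1,0,1.3,0,0,63,1],[-1,0,1.5,0,0,70,1],[-1,0,1.6,0,0,77,1],[-1,0,1.7,0,0,80,1]]]' | grep force; python3 st.py
python3 -m jog '[[[0,0,0.1,0,0,7,1],[0,0,0.3,0,0,14,1],[0,0,0.4,0,0,21,1],[0,0,0.6,0,0,28,1],[0,0,0.7,0,0,35,1],[0,0,0.8,0,0,40,1]]]' | grep force; python3 st.py
```

```text
wrist_force: [-5.4, -0.0, 5.1]
pos [0.5568 0.22   0.0463] yaw 11.6 j6 98 tilt [-0.  0. -1.] open 0.51 F [-5.4 -0.   5.1] t 19.65
shift [ 0.6 -0.9 -3.7] az 11.6
torque [0.21 1.07 0.06]
wrist_force: [-4.4, 4.3, 1.5]
pos [0.5568 0.2205 0.0455] yaw -28.4 j6 137 tilt [ 0.     0.001 -1.   ] open 0.507 F [-4.4  4.3  1.5] t 20.15
shift [ 0.1 -0.6 -4.5] az -28.4
torque [1.   0.79 0.08]
```

```bash
python3 -m jog '[[[0,0,0.1,0,0,7,1],[0,0,0.3,0,0,14,1],[0,0,0.4,0,0,21,1],[0,0,0.5,0,0,24,1],[0,0,0.5,0,0,24,1]]]' | grep force; python3 st.py
python3 - <<'E'
from h import *
i,K,T=cam("side");cv2.imwrite("pics/s7.png",cv2.resize(i[190:290,170:300,::-1],(780,600),interpolation=cv2.INTER_CUBIC))
E
```

```text
wrist_force: [-2.0, 6.7, 1.8]
pos [0.557  0.2207 0.045 ] yaw -52.2 j6 161 tilt [ 0.001  0.002 -1.   ] open 0.51 F [-2.   6.7  1.8] t 20.5667
shift [-0.1 -0.3 -5. ] az -52.2
torque [ 1.32  0.38 -0.01]
```

View pics/s7.png

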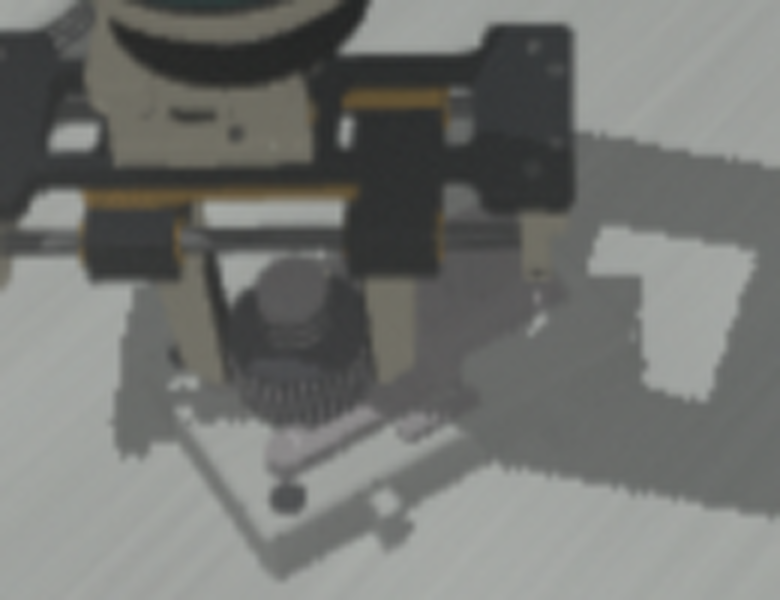

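The ring is turned 319° with the grip holding and torque still ~0.05 N m, so it isn't bearing yet; the side view shows fingers around the ring and a tine lying flat on the seat. Open part way, rewind 240° in place, and regrip.

```bash
python3 -m jog '[[[0,0,0,0,0,0,-0.4],[0,0,0,0,0,0,-0.4],[0,0,0,0,0,0,-0.4],[0,0,0,0,0,-7,-0.4],[0,0,0,0,0,-80,-0.4],[0,0,0,0,0,-80,-0.4],[0,0,0,0,0,-80,-0.4],[0,0,0,0,0,-80,-0.4],[0,0,0,0,0,-80,-0.4],[0,0,0,0,0,-80,-0.4],[0,0,0,0,0,-80,-0.4],[0,0,0,0,0,-80,-0.4]]]' ; python3 st.py
for k in 1 2; do python3 -m jog '[[[0,0,0,0,0,-80,-0.4],[0,0,0,0,0,-80,-0.4],[0,0,0,0,0,-80,-0.4],[0,0,0,0,0,-80,-0.4],[0,0,0,0,0,-80,-0.4],[0,0,0,0,0,-80,-0.4],[0,0,0,0,0,-80,-0.4],[0,0,0,0,0,-80,-0.4],[0,0,0,0,0,-80,-0.4],[0,0,0,0,0,-80,-0.4],[0,0,0,0,0,-80,-0.4],[0,0,0,0,0,-80,-0.4]]]' | grep force; done; python3 st.py
```

```text
time: 21.62
position: [0.557, 0.2197, 0.0444]
eef_rot: [3.122, 0.346, 0.0]
wrist_force: [-0.1, 0.8, -0.0]
opening: 0.694
pos [0.557  0.2197 0.0444] yaw 12.6 j6 96 tilt [ 0. -0. -1.] open 0.694 F [-0.1  0.8 -0. ] t 21.6167
shift [ 0.4 -1.2 -5.6] az 12.6
torque [0.03 0.02 0.01]
wrist_force: [0.2, -0.5, 0.5]
wrist_force: [-0.5, 0.3, -1.1]
pos [0.557  0.2197 0.0444] yaw 172.5 j6 -63 tilt [ 0. -0. -1.] open 0.697 F [-0.5  0.3 -1.1] t 23.6167
shift [-0.   1.3 -5.6] az 172.5
torque [ 0.07 -0.1   0.03]
```

```bash
python3 -m jog '[[[0,1.1,-0.5,0,0,0,-0.4],[0,1.1,-0.5,0,0,0,1],[0,1.1,-0.5,0,0,0,1],[0,1.1,-0.5,0,0,0,1],[0,1.1,-0.5,0,0,0,1],[0,1.1,-0.5,0,0,0,1],[0,1.1,-0.5,0,0,7,1],[0,1.1,-0.4,0,0,14,1],[0,1.1,-0.3,0,0,21,1],[0,1.1,-0.1,0,0,28,1],[0,1.1,0,0,0,30,1],[0,1.1,0,0,0,30,1]]]'; python3 st.py
python3 -m jog '[[[0,0,0.1,0,0,7,1],[0,0,0.3,0,0,14,1],[0,0,0.5,0,0,21,1],[0,0,0.7,0,0,28,1],[0,0,0.7,0,0,30,1]]]' |grep force; python3 st.py
```

```text
time: 24.62
position: [0.5572, 0.2206, 0.0443]
eef_rot: [1.02, 2.971, -0.001]
wrist_force: [0.0, -4.9, -0.4]
opening: 0.508
pos [0.5572 0.2206 0.0443] yaw 142.1 j6 -33 tilt [-0.    -0.001 -1.   ] open 0.508 F [ 0.  -4.9 -0.4] t 24.6167
shift [ 0.2  0.3 -5.7] az 142.1
torque [-0.64 -0.21 -0.06]
wrist_force: [-2.0, -2.9, 6.0]
pos [0.5574 0.2207 0.0441] yaw 111.9 j6 -3 tilt [ 0.001 -0.    -1.   ] open 0.511 F [-2.  -2.9  6. ] t 25.0333
shift [ 0.3 -0.  -5.9] az 111.9
torque [-0.66 -0.14  0.48]
```

Torque has risen to 0.48 N m, so the ring has started to bear. Go on in small steps.

```bash
for k in 1 2 3; do python3 -m jog '[[[0,0,0,0,0,4,1],[0,0,0.1,0,0,8,1],[0,0,0.1,0,0,8,1]]]' |grep force; python3 st.py; done
```

```text
wrist_force: [-0.9, -3.5, 4.9]
pos [0.5575 0.2207 0.0442] yaw 104.1 j6 5 tilt [ 0.001 -0.    -1.   ] open 0.508 F [-0.9 -3.5  4.9] t 25.2833
shift [ 0.3 -0.2 -5.8] az 104.1
torque [-0.7  -0.14 -0.03]
wrist_force: [-1.4, -3.8, 6.3]
pos [0.5575 0.2208 0.0442] yaw 96.1 j6 13 tilt [ 0.001 -0.    -1.   ] open 0.508 F [-1.4 -3.8  6.3] t 25.5333
shift [ 0.3 -0.3 -5.8] az 96.1
torque [-0.73 -0.14  0.14]
wrist_force: [-0.2, -3.7, 6.0]
pos [0.5576 0.2207 0.0441] yaw 88.1 j6 21 tilt [ 0.001 -0.    -1.   ] open 0.511 F [-0.2 -3.7  6. ] t 25.7833
shift [ 0.2 -0.4 -5.9] az 88.1
torque [-0.83 -0.14  0.25]
```

```bash
for k in 1 2 3 4; do python3 -m jog '[[[0,0,0,0,0,5,1],[0,0,0.2,0,0,10,1],[0,0,0.2,0,0,10,1]]]' |grep -c force; python3 st.py | grep -E "torque|pos"; python3 -c "
from station import manip;print(manip.get_state()['joint_efforts'][5])"; done
```

```text
1
pos [0.5577 0.2207 0.0441] yaw 78.1 j6 31 tilt [ 0.002 -0.    -1.   ] open 0.51 F [-1.  -3.8  7.9] t 26.0333
torque [-0.93 -0.16  0.27]
2.8122172504663467
1
pos [0.5578 0.2209 0.0441] yaw 68.1 j6 41 tilt [ 0.002 -0.    -1.   ] open 0.508 F [-0.3 -4.1  8.1] t 26.2833
torque [-0.71 -0.12  0.23]
2.745318040251732
1
pos [0.5581 0.2212 0.0441] yaw 58.1 j6 51 tilt [ 0.003  0.001 -1.   ] open 0.509 F [ 1.6 -1.9  8.1] t 26.5333
torque [-0.21 -0.38 -0.14]
2.4018383771181107
1
pos [0.5584 0.2212 0.0441] yaw 48.1 j6 61 tilt [ 0.003  0.001 -1.   ] open 0.512 F [ 3.  -1.5  8.5] t 26.7833
torque [-0.36 -0.58  0.03]
2.540871798992157
```

The TCP height has stuck at 0.044 and the wrist torque now fluctuates, so I think the pads are slipping on a ring that has stopped. Let go, rise, and check with the white line and height.

```bash
python3 -m jog '[[[0,0,-1,0,0,0,1],[0,0,-1.5,0,0,0,-0.4],[0,0,-1.5,0,0,0,-0.4],[0,0,-1.5,0,0,0,-0.4],[0,0,-30,0,0,0,-0.4],[0,0,-65,0,0,0,-0.4],[0,0,-100,0,0,0,-0.4],[0,0,-136,0,0,0,-0.4],[-35,-15,-136,0,0,-7,-0.4],[-69,-31,-136,0,0,-14,-0.4],[-69,-31,-136,0,0,-21,-0.4],[-69,-31,-136,0,0,-24,-0.4]]]'
python3 -m jog '[[[0,0,0,0,0,0,-0.4],[0,0,0,0,0,0,-0.4]]]' | grep force
python3 - <<'E'
from h import *
toolmove([.5333,.1486,.18],72)
i,K,T=cam("wrist");a=cv2.imread("pics/w6.png")[60:240,200:360];b=i[60:240,200:360,::-1]
cv2.imwrite("pics/w8.png",np.hstack([cv2.resize(x,(400,450),interpolation=cv2.INTER_CUBIC) for x in(a,b)]))
E
```

```text
time: 27.78
position: [0.4868, 0.1896, 0.1792]
eef_rot: [2.529, 1.863, 0.002]
wrist_force: [-1.3, 0.0, 0.6]
opening: 0.701
wrist_force: [0.7, 0.2, -0.9]
pos [0.488  0.1901 0.1786] yaw 72.2 j6 36 tilt [ 0.  0. -1.] open 0.701 F [ 0.7  0.2 -0.9] t 27.95
shift [-25.7  55.8  -1.4] az 0.2
```

View pics/w8.png

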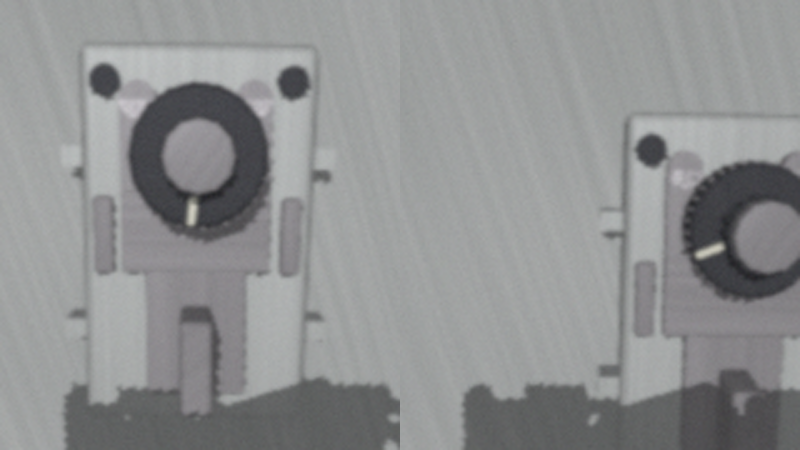

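Left is before, right is after. The white line has gone from straight down to about 60° clockwise (plus one full turn), so roughly 420° in total, of which ~100° was in the second grip. Torque rose after ~60° of that grip, so the ring turned a further ~0.7 rad under load before the pads slipped, which is firm. The clamp still lies straight. One numeric check, then hand in.

Run:
```python
from h import *
i,K,T=cam("wrist")
for t,z in dict(clamp_rib=.055,gauge_center=.052).items():
    for r in manip.pinpoint("wrist",t)[:1]: print(t,round(r["conf"],2),ray(K,T,r["pixel"],z).round(4))
for r in manip.trace("wrist","clamp")[:1]:
    q=np.array([ray(K,T,x,.038)[:2] for x in np.argwhere(r["mask"])[:,::-1]],np.float32)*1000
    print(round(r["conf"],2),cv2.minAreaRect(q))
i,K,T=cam("top")
for t in("pin_center","piston","race","jar","wrench","screwdriver","spray_mid","blank_rib"):print(t,[np.round(r["pixel"]).tolist() for r in manip.pinpoint("top",t)[:2]])
s=manip.get_state();print(s["time"],s["wrist_force"],np.abs(s["qd"]).max());manip.close_job()
```

```text
clamp_rib 0.71 [0.5345 0.1506 0.055 ]
gauge_center 0.77 [0.5556 0.2173 0.052 ]
0.74 ((561.0791625976562, 217.68565368652344), (52.929691314697266, 53.490272521972656), 12.665010452270508)
pin_center [[349.0, 218.0]]
piston [[264.0, 115.0]]
race [[232.0, 188.0], [135.0, 202.0]]
jar [[175.0, 142.0], [345.0, 277.0]]
wrench [[348.0, 280.0]]
screwdriver [[134.0, 201.0]]
spray_mid [[344.0, 122.0]]
blank_rib [[233.0, 188.0]]
28.65 [ 0.41733795 -0.93254156 -0.08373566] 0.0024277177248699807
the job is handed in; nothing more can be done
```

I lifted the forked clamp out of its mould, slid it under the ring until it stopped hard on the stud, and screwed the ring down in two grips until it bore on the clamp. I then let go and handed the job in at 28.7 s.

**What the last checks showed**
- **Clamp:** the rib is still within about 2 mm of where I released it, and the last picture shows the clamp lying straight on the seat.
- **Ring:** by the white line it turned roughly 420° in all. Torque rose to 0.48 N m during the second grip, and the ring turned about 0.7 rad more before the pads slipped.
- **Robot:** it touches nothing, and the wrist force is near zero.
- **Other objects:** the pin, piston, jar, wrench, screwdriver and can were found within 4 pixels of their starting places. The bearing ring and the plain twin were not found in that last look (their detections landed on other things), but nothing came near them.

**What is less certain**
- **Bearing force:** it was never measured, only inferred from the torque and the slip. The torque readings after 0.48 N m fluctuated between -0.14 and 0.27 N m.
- **Final clamp outline:** the network traced only a 53 mm square near the ring in that check. The clamp's final direction therefore rests on the picture and the rib position alone.
- **Viewing move:** the last sideways move above the seat went about 60 mm the wrong way, high in free air. It touched nothing.

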